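# Tip a cast ingot out of its mould on the tipping stand

### The job

A cast ingot lies in the open ingot mould on the bench. Carry the mould level to the tipping stand on the scorched block, hang it by its two side pins in the forked uprights with its handle's neck on the rear rest, and let go; then take it by the wooden handle, tip it forward to about 75 degrees (not as far as upright) until the ingot has slid out onto the block, and lower it back level onto its rest. Do not touch the ingot with the gripper or spill it before the mould hangs in the stand, and leave the solder spool, the pliers and the round tin where they are.

Things in the scene. Friction and masses are not known exactly. Their poses are not given: they have to be found in the camera images.
- mould: Loose open ingot mould of dark iron, about 0.5 kg: a trough 100 long (x), 40 wide (y), 32 high, with two side pins and a wooden handle behind. Origin: centre of the trough's underside; x points forward to the pouring lip, z up out of the open top. Cavity 24 wide; its floor, 13 over the underside, runs from x = -34 to +12, then ramps up at 18 degrees to the lip (x = 50, z = 25).
- mould_body (a point): Point in the trough, on its middle plane, 10 mm behind its centre and 20 mm over its underside, near the mould's centre of mass: where to take it across its 40 mm width to carry it level. Axes as the mould's.
- mould_pins (a point): Middle of the side pins' common axis, 28 mm ahead of the mould's origin, 16 mm over its underside; the mould tips about it (its y). Pins 10 in diameter, out to y = +-49, with 18 mm bosses to y = +-23.5. The centre of mass lies about 32 mm behind this axis: hung in the stand the mould rests on its neck, and falls back level if let go before the handle is upright. Axes as the mould's.
- mould_neck (a point): Point on the axis of the handle's thin neck (8 mm steel rod from 83 to 112 mm behind the pins' axis, at the pins' height), 103 mm behind the pins' axis: the point that lies on the stand's rest. Axes as the mould's.
- mould_handle (a point): Point on the axis of the round wooden handle, 156 mm behind the pins' axis (same height) and 22 mm before the butt end; 19 mm thick here. Pinched here along the mould's y with a light grip (about 10 N), the handle can turn between the pads while it is raised, and its end clears a gripper that keeps pointing down. Axes as the mould's.
- ingot: Cast silver-grey ingot 38 x 18 x 9 mm, 50 g, lying lengthwise in the mould's cavity at the start. Origin: centre of its underside, x along its length.
- block: Fixed scorched hardwood soldering block, 127 (x) x 361 (y) x 32 mm high, lying across the bench. Origin: centre of its underside. The tipping stand is screwed to it; the free part ahead of the stand is where the ingot is to land.
- stand: Fixed iron tipping stand on the block. Origin: on the block's top, midway between the two uprights; x points forward, the way the hung mould's lip faces and tips (the block's +y). Uprights at y = +-36, 8 thick, 30 wide along x, 64 free between them; open slots 13 wide for the pins, mouths flared to 30; slot floors 63 and tips about 88 over the block.
- stand_seat (a point): Where the middle of the pins' axis lies when the mould hangs in the stand: midway between the uprights, 68 mm over the block. Axes as the stand's; the hung mould has the same axes, with up to 8 mm of sideways play.
- stand_rest (a point): Where the neck's axis point lies when the mould hangs level: 103 mm behind stand_seat, same height. Here stands a notched post, its bearing 64 mm over the block, between two cheeks about 30 mm apart. Axes as the stand's.
- solder_spool: Bystander: black-flanged spool of solder wire lying flat, 51 diameter x 24 high, on the bench beyond the block. Origin: centre of its underside.
- pliers: Bystander: pliers with red handles, 145 x 52 x 11, lying on the bench beyond the block. Origin: centre of its underside.
- tin: Bystander: round tin with a lid, 69 diameter x 25 high, on the bench to the right. Origin: centre of its underside.

How it is judged:
By the outcome, as a careful person would: the job done as asked, in the order asked, and still so for the second after the job is handed in, with the robot touching nothing.
It also fails if it takes over 67 s, if anything falls off the work surface, if the arm or the gripper's body presses on something with over 40 N, if the wrist force passes 120 N, or if a joint passes its speed limit or range.

### The arm

A 6-joint arm with a two-finger parallel gripper is mounted at the origin on a cart in front of the work surface, level with it; the furniture and walls round the work are solid. World frame = base frame: x ahead of the robot, y to its left, z up, the work surface at z = 0. Lengths are in m, angles in rad, forces in N, time in s.
With the tool pointing down it reaches from about 0.35 to 0.875 m from the base axis. Payload 4.2 kg.
Tool frame: the origin (TCP) lies at the very end of the fingers, on their centre line; the grasp point (between the pads) lies robot.grip_depth behind it (robot.grip_depth is the distance from the TCP to the grasp point, in m); z points along the fingers, y is the line along which they close (so a half turn about z gives the same grasp; the last joint's range is limited). The gripper opens to 87 mm and grips with 3 to 60 N. Pads are 19 mm wide; open, the fingers measure 117 mm over their backs; the gripper's body (75 mm by 190 mm) begins 51 mm behind the grasp point.
Start: joints at [1.522, 0.385, 0.008, 0, -1.194, -0.259], TCP at [0.189, 0.596, 0.223] pointing down, gripper open.
Joint ranges: [-3.14, 3.14], [-1.21, 2.06], [-1.07, 1.41], [-3.16, 2.05], [-2.99, -0.16], [-3.1, 3.1]. Speed limits (rad/s): [2.79, 2.79, 3.14, 3.14, 3.14, 3.14].

### API

Orientations are given as a 3x3 rotation matrix whose columns are the frame's x, y, z axes.
In Python, from cell import robot gives the robot as it stands. The module is installed in compiled form; this text tells all that it offers.
- The arm moves only by the tool arm_command, never from a script. Its argument "series" is a list of rows, each a list of 7 numbers: the shift along the tool's x, y, z in mm, then the turn, a rotation vector about the tool's x, y, z in rad, then the gripper's target within -1 to 1 (fully open at 1, half-way at 0, shut at -1). In form: [[x, y, z, rx, ry, rz, jaw], ...]. A call has 1 to 8 rows; each row is the pose to reach, as a shift and turn from the pose commanded when the call began, along the tool's axes at that moment; what a row does not reach only later rows make up. A row lasts 1/8 s, in which the tool goes at most 62.5 mm and 10.7 degrees, less where a joint would pass 70% of its speed; a pose out of reach is approached as far as the arm can. A call with a gripper value outside its range is refused whole. The fingers move at their own pace and stop on an object; "newtons" is the grip in N (left out, the last holds). Time passes only in rows, so rows that repeat a pose let the fingers close. It gives the time, the measured TCP pose, the force, the opening and the grip force at its end, in the units of the state.
- robot.state(): the state, without advancing time (a new reading comes with each control period).
- robot.read_camera(name): name is "scene" or "side" or "wrist"; returns the picture (400x640x3 uint8, red, green, blue); there is no depth.
- robot.calibration(name): a dict with "fx", "fy", "cx", "cy" (pixels), "cam_to_world" (4x4, takes a point from camera to world coordinates); the wrist camera has in their place "hand_eye" (4x4, takes a point from camera to tool coordinates, whose origin is the TCP and whose axes are the flange's). Camera axes: x right, y up, looking along -z (the intrinsics and any distortion apply to the point x, -y, -z); pixel columns grow to the right and rows downward; lengths in m; the calibration is good to about 2 mm. A picture is of the moment at which its call begins: read the wrist's pose just before it. calibration takes no time and is no camera call.
- robot.job_done(): hands the job in; it is judged then, once.
The state is a dict: "time_s": time; "joints": joint angles; "joint_velocities": joint speeds; "effort": joint torques, N m; "tcp_pos": TCP position; "eef_rot": TCP orientation; "ft_force": force on the tool from outside, world axes, zero at the start; "wrist_torque": the same for the moment, N m; "gripper_width": finger opening in m; "finger_force": force on a finger pad.
Only numpy, scipy, OpenCV 4.12 (cv2) and the standard library are available. Lean on these libraries where they do the work, as an engineer would, in place of code of your own. Each camera call takes 0.05 s, during which the arm holds its last target. There are 200 camera calls.

## Working session

There is one attempt and no reset: what is moved stays moved. The work goes in short steps, Python scripts to look and compute and a tool call to move; the robot and the scene stay as the last step left them, time stands still between calls to the robot, and variables do not carry over. Pictures are saved under pics/ and viewed, at most 10 in all, crops included, and the job is handed in when it is done.

Besides the shell and the picture viewer there is one more tool, called as name(argument=value, ...) on one line, values as JSON. arm_command: Moves the arm, as the interface text tells. Its arguments: {"type":"object","properties":{"series":{"type":"array","items":{"type":"array","items":{"type":"number"}}},"newtons":{"type":"number"}},"required":["series"]}

```bash
mkdir -p pics; python3 - <<'E'
from cell import robot
import cv2,numpy as np
np.set_printoptions(precision=4,suppress=True)
print(robot.grip_depth)
s=robot.state();print(s['time_s'],s['tcp_pos'],s['eef_rot'],s['gripper_width'])
for n in ("scene","side","wrist"):
    im=robot.read_camera(n);cv2.imwrite(f"pics/{n}0.png",im[:,:,::-1]);print(n,robot.calibration(n))
E
```

```text
0.0187
0.0 [0.1891 0.5951 0.2215] [[ 0.953  -0.3031 -0.0006]
 [-0.3031 -0.953  -0.0021]
 [ 0.0001  0.0021 -1.    ]] 0.08682862613608694
scene {'fx': 451.93571974491914, 'fy': 451.93571974491914, 'cx': 316.7495922809117, 'cy': 202.01988898243604, 'cam_to_world': array([[ 0.6793,  0.5299, -0.5077, -0.2188],
       [-0.7336,  0.4717, -0.4893, -0.8396],
       [-0.0198,  0.7048,  0.7091,  1.2085],
       [ 0.    ,  0.    ,  0.    ,  1.    ]])}
side {'fx': 432.71162409783324, 'fy': 432.71162409783324, 'cx': 321.1534276484805, 'cy': 199.84854221657514, 'cam_to_world': array([[-0.9303,  0.2237, -0.2908,  0.1902],
       [-0.3668, -0.5745,  0.7317,  0.8328],
       [-0.0034,  0.7874,  0.6165,  0.8677],
       [ 0.    ,  0.    ,  0.    ,  1.    ]])}
wrist {'fx': 286.6170528772409, 'fy': 286.6170528772409, 'cx': 317.96628617435243, 'cy': 200.81353745693156, 'hand_eye': array([[-0.    ,  0.9552,  0.2961,  0.0814],
       [ 1.    ,  0.0002, -0.0008, -0.0001],
       [-0.0008,  0.2961, -0.9552, -0.1622],
       [ 0.    ,  0.    ,  0.    ,  1.    ]])}
```

View pics/scene0.png

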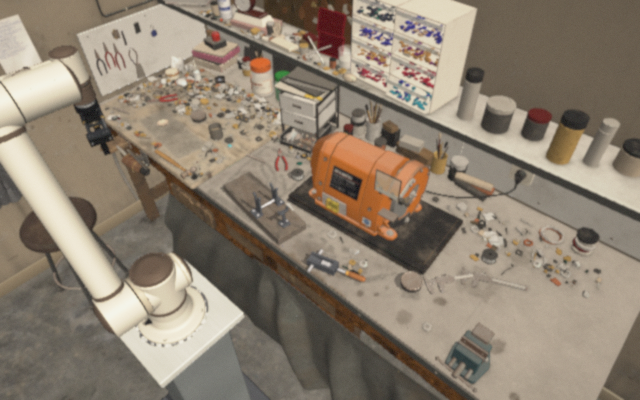

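View pics/side0.png

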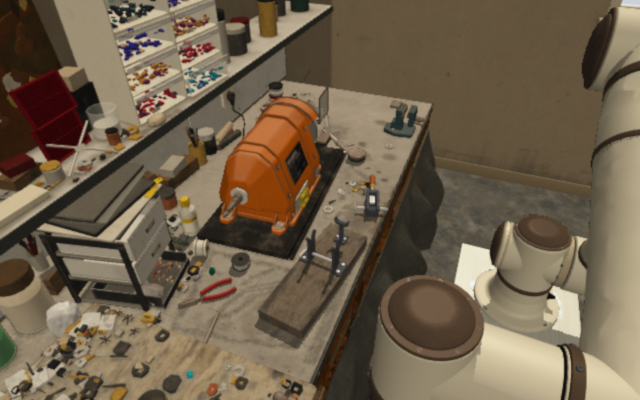

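Scene: the block runs from about (245,185) to (285,230) with the stand near (268,200). The mould is at about (325,263) and its handle at (352,272). Side: the stand is at about (328,245), the mould at (372,203), and the handle end at (372,180). The spool, pliers and tin are all clear of the route.

```bash
cat > h.py <<'E'
from cell import robot
import cv2,numpy as np
np.set_printoptions(precision=4,suppress=True)
def cam(n,st=None):
    c=robot.calibration(n)
    if n!='wrist': return c,c['cam_to_world']
    st=st or robot.state(); T=np.eye(4);T[:3,:3]=st['eef_rot'];T[:3,3]=st['tcp_pos']
    return c,T@c['hand_eye']
def ray(c,T,u,v):
    d=T[:3,:3]@np.array([(u-c['cx'])/c['fx'],-(v-c['cy'])/c['fy'],-1]);return T[:3,3],d/np.linalg.norm(d)
def onz(c,T,u,v,z):
    o,d=ray(c,T,u,v);return o+d*(z-o[2])/d[2]
def proj(c,T,p):
    q=np.linalg.inv(T)@np.append(p,1);return np.array([c['cx']-c['fx']*q[0]/q[2],c['cy']+c['fy']*q[1]/q[2]])
def tri(rays):
    A=0;b=0
    for o,d in rays:
        P=np.eye(3)-np.outer(d,d);A=A+P;b=b+P@o
    x=np.linalg.solve(A,b);return x,[np.linalg.norm((np.eye(3)-np.outer(d,d))@(x-o)) for o,d in rays]
E
python3 - <<'E'
from h import *
c,T=cam('scene')
for n,u,v,z in (("mould",322,263,.03),("handle",355,273,.016),("stand",262,203,.08),("block",263,205,.032)): print(n,onz(c,T,u,v,z))
c,T=cam('side')
for n,u,v,z in (("mould",372,203,.03),("handle",373,182,.016),("stand",328,245,.09),("block",310,280,.032)): print(n,onz(c,T,u,v,z))
a=cv2.imread('pics/scene0.png')[150:300,210:400];b=cv2.imread('pics/side0.png')[160:350,240:420]
a=cv2.resize(a,(400,316),interpolation=3);b=cv2.resize(b,(400,422),interpolation=3)
o=np.zeros((422,800,3),np.uint8);o[:316,:400]=a;o[:,400:]=b;cv2.imwrite('pics/crop.png',o)
E
```

```text
mould [ 0.4318 -0.2285  0.03  ]
handle [ 0.4809 -0.327   0.016 ]
stand [0.4572 0.08   0.08  ]
block [0.4814 0.1087 0.032 ]
mould [ 0.4321 -0.2042  0.03  ]
handle [ 0.465  -0.3323  0.016 ]
stand [0.4715 0.0785 0.09  ]
block [0.4899 0.1575 0.032 ]
```

View pics/crop.png

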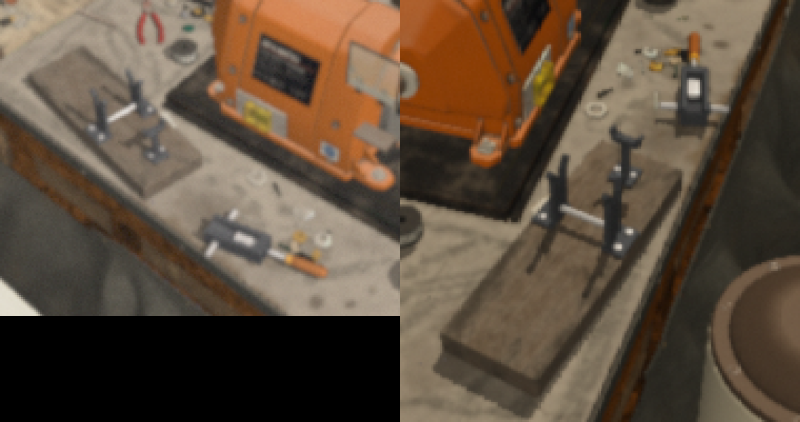

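```bash
cat >> h.py <<'E'
from scipy.spatial.transform import Rotation as Ro
def delta(p,yaw_deg,pitch_deg=0):
    """tool-axes shift mm & rotvec to reach TCP p, tool down, tool x at yaw"""
    s=robot.state();R=np.array(s['eef_rot']);a=np.radians(yaw_deg)
    x=np.array([np.cos(a),np.sin(a),0]);z=np.array([0,0,-1.]);Rt=np.c_[x,np.cross(z,x),z]
    print('delta',np.round((R.T@(np.array(p)-s['tcp_pos']))*1000,1),np.round(Ro.from_matrix(R.T@Rt).as_rotvec(),4))
E
python3 -c "
from h import *
delta([.43,.05,.30],-80)"
```

```text
delta [394.7 446.7 -77.5] [ 0.0014 -0.001   1.0883]
```

arm_command(series=[[40, 45, -78, 0, 0, 0.13, 1], [90, 100, -78, 0, 0, 0.27, 1], [135, 150, -78, 0, 0, 0.4, 1], [175, 200, -78, 0, 0, 0.54, 1], [220, 250, -78, 0, 0, 0.68, 1], [265, 300, -78, 0, 0, 0.81, 1], [310, 350, -78, 0, 0, 0.95, 1], [350, 396, -78, 0, 0, 1.088, 1]])

```text
time_s: 1.15
tcp_pos: [0.3806, 0.1613, 0.3006]
eef_rot: [[0.17, -0.985, 0.0], [-0.985, -0.17, 0.001], [-0.0, -0.001, -1.0]]
ft_force: [1.5, 0.6, -0.5]
gripper_width: 0.0869
finger_force: 0.0
```

arm_command(series=[[-42, 52, 0, 0, 0, 0, 1], [-42, 52, 0, 0, 0, 0, 1], [-42, 52, 0, 0, 0, 0, 1]])

```text
time_s: 1.52
tcp_pos: [0.3217, 0.1958, 0.3006]
eef_rot: [[0.176, -0.984, 0.0], [-0.984, -0.176, 0.0], [-0.0, -0.0, -1.0]]
ft_force: [0.4, -0.3, 0.4]
gripper_width: 0.0869
finger_force: 0.0
```

```bash
python3 - <<'E'
from h import *
import json
s=robot.state();im=robot.read_camera('wrist')
print(s['time_s'],s['tcp_pos'],s['eef_rot'],s['joints'])
json.dump({k:np.array(s[k]).tolist() for k in('tcp_pos','eef_rot')},open('w1.json','w'))
cv2.imwrite('pics/w1.png',cv2.resize(im[:,:,::-1],(800,500),interpolation=3))
delta([.45,-.18,.25],-72)
E
```

```text
1.525 [0.3217 0.1958 0.3006] [[ 0.1756 -0.9845  0.0003]
 [-0.9845 -0.1756  0.0004]
 [-0.0003 -0.0004 -1.    ]] [ 0.9851 -0.1155 -0.3909  0.0001 -1.295  -0.8085]
delta [392.8 -60.1  50.5] [-0.0001 -0.     -0.1373]
```

View pics/w1.png

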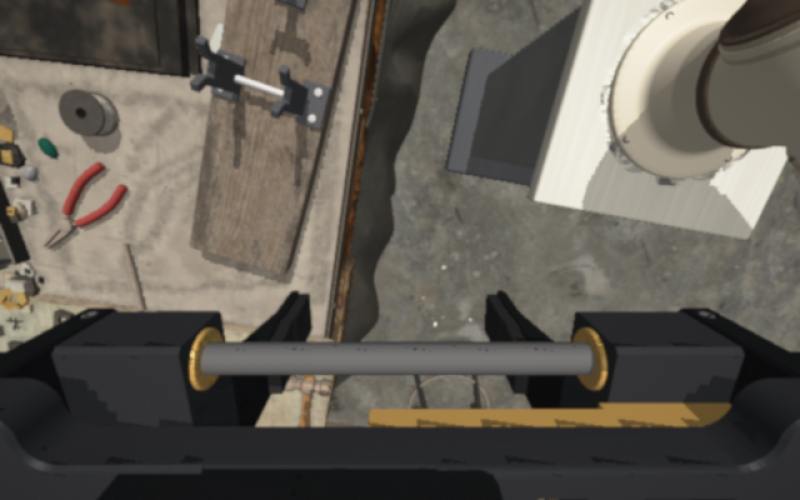

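Wrist: upright fork tips are at about (205,60) and (290,75), and the spool at (85,112). The pliers are at (85,205). My second shift used the old axes, so I move over the stand, then the mould.

arm_command(series=[[113, -122, -20, 0, 0, 0, 1], [113, -122, -20, 0, 0, 0, 1], [113, -122, -20, 0, 0, 0, 1], [113, -122, -20, 0, 0, 0, 1], [113, -122, -20, 0, 0, 0, 1]])

```text
time_s: 2.2
tcp_pos: [0.4615, 0.1062, 0.3197]
eef_rot: [[0.175, -0.985, -0.002], [-0.985, -0.175, -0.001], [0.0, 0.002, -1.0]]
ft_force: [-1.0, 0.2, 0.1]
gripper_width: 0.0868
finger_force: 0.0
```

```bash
python3 - <<'E'
from h import *
import json
s=robot.state();im=robot.read_camera('wrist')
print(s['time_s'],s['tcp_pos'])
json.dump({k:np.array(s[k]).tolist() for k in('tcp_pos','eef_rot')},open('w2.json','w'))
cv2.imwrite('pics/w2full.png',im[:,:,::-1])
cv2.imwrite('pics/w2.png',cv2.resize(im[:240,120:440,::-1],(800,600),interpolation=3))
delta([.45,-.12,.26],-72)
E
```

```text
2.2 [0.4615 0.1062 0.3197]
delta [220.8  50.7  60.1] [ 0.0011 -0.0002 -0.1375]
```

View pics/w2.png

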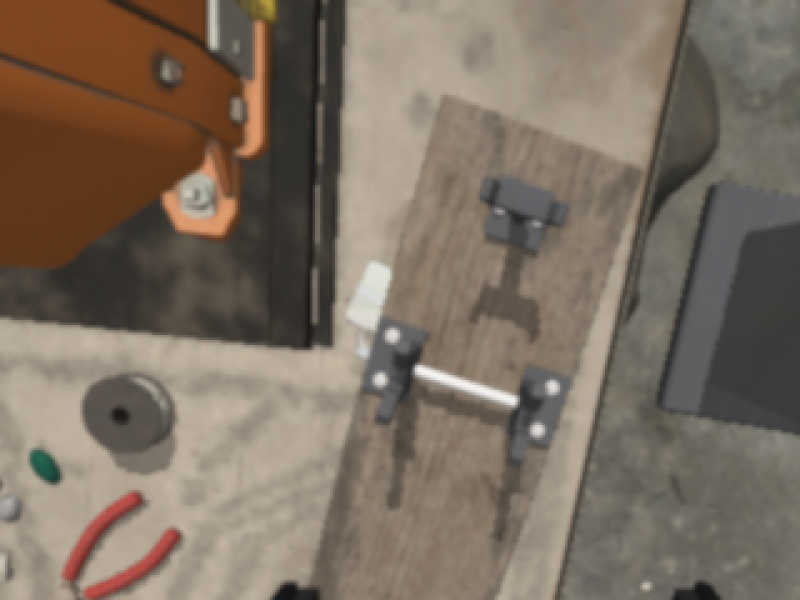

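Wrist view (crop px): stand base bolts are at (392,335), (380,380), (553,387), (537,430). Rest bolts are at (500,208) and (534,222), with cheek tips at (490,190) and (560,212). The block's rear corners are at (443,95) and (640,170).

arm_command(series=[[221, 51, 60, 0, 0, -0.138, 1], [221, 51, 60, 0, 0, -0.138, 1], [221, 51, 60, 0, 0, -0.138, 1], [221, 51, 60, 0, 0, -0.138, 1], [221, 51, 60, 0, 0, -0.138, 1], [221, 51, 60, 0, 0, -0.138, 1]])

```text
time_s: 3.0
tcp_pos: [0.45, -0.1201, 0.2609]
eef_rot: [[0.309, -0.951, 0.001], [-0.951, -0.309, 0.0], [0.0, -0.001, -1.0]]
ft_force: [-0.1, 0.0, -0.6]
gripper_width: 0.0868
finger_force: 0.0
```

```bash
python3 - <<'E'
from h import *
import json
s=robot.state();im=robot.read_camera('wrist')
print(s['time_s'],s['tcp_pos'])
json.dump({k:np.array(s[k]).tolist() for k in('tcp_pos','eef_rot')},open('w3.json','w'))
cv2.imwrite('pics/w3full.png',im[:,:,::-1])
cv2.imwrite('pics/w3.png',cv2.resize(im[:240,160:480,::-1],(800,600),interpolation=3))
c,T=cam('wrist',json.load(open('w2.json')))
P=lambda u,v,z:onz(c,T,120+u/2.5,v/2.5,z)
b=np.array([P(*q,.036) for q in((392,335),(380,380),(553,387),(537,430))]);r=np.array([P(*q,.036) for q in((500,208),(534,222))])
print(b,r,'\ncent',b.mean(0),'rest',r.mean(0))
d=(b[1]+b[3]-b[0]-b[2])/2;print('x az',np.degrees(np.arctan2(d[1],d[0])));e=(b[2]+b[3]-b[0]-b[1])/2
print('y az',np.degrees(np.arctan2(e[1],e[0])),'len',np.linalg.norm(d),np.linalg.norm(e))
e=np.array([P(*q,.032) for q in((443,95),(640,170),(315,600),(495,600))]);print(e,np.linalg.norm(e[1]-e[0]))
for d in(e[2]-e[0],e[3]-e[1],e[1]-e[0]):print(np.degrees(np.arctan2(d[1],d[0])))
t=np.array([P(*q,.12) for q in((408,340),(385,415),(536,380),(517,455))]);print('tips',t,t.mean(0))
t=np.array([P(*q,.105) for q in((490,190),(560,212))]);print('cheek',t,t.mean(0))
E
```

```text
3.0 [ 0.45   -0.1201  0.2609]
[[0.5309 0.0679 0.036 ]
 [0.5345 0.0961 0.036 ]
 [0.4283 0.0816 0.036 ]
 [0.4329 0.11   0.036 ]] [[ 0.479  -0.0142  0.036 ]
 [ 0.4582 -0.0102  0.036 ]] 
cent [0.4816 0.0889 0.036 ] rest [ 0.4686 -0.0122  0.036 ]
x az 81.6979351784008
y az 172.29020126422827 len 0.02858681298349491 0.10303813552487137
[[ 0.5208 -0.0667  0.032 ]
 [ 0.4033 -0.0486  0.032 ]
 [ 0.5596  0.2534  0.032 ]
 [ 0.4381  0.2319  0.032 ]] 0.11883393771194568
83.07400690914201
82.926355982747
171.25649806691777
tips [[0.5124 0.061  0.12  ]
 [0.5187 0.1001 0.12  ]
 [0.4464 0.0693 0.12  ]
 [0.4487 0.1089 0.12  ]] [0.4816 0.0848 0.12  ]
cheek [[ 0.4847 -0.015   0.105 ]
 [ 0.4493 -0.0113  0.105 ]] [ 0.467  -0.0132  0.105 ]
```

View pics/w3.png

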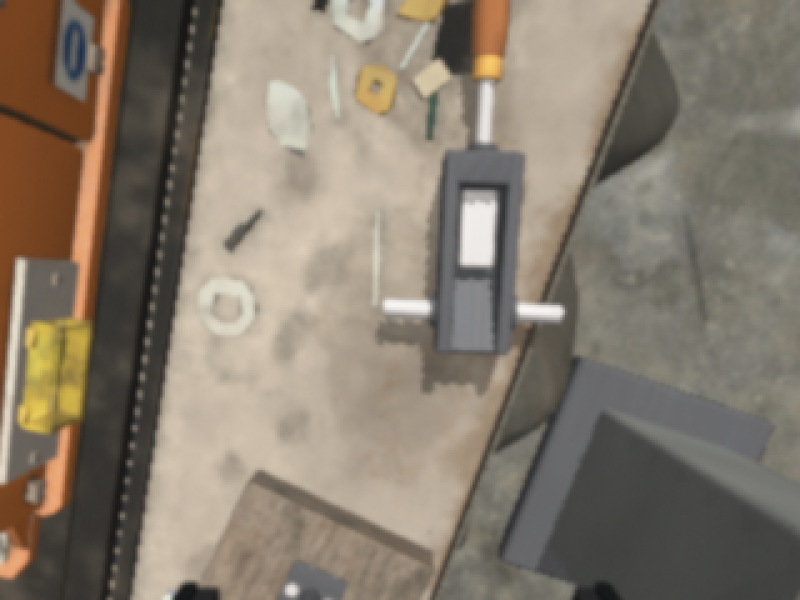

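Wrist: pin ends are at (383,307) and (565,312). The trough's top corners are (447,152), (524,155), (508,353) and (437,350). The neck runs (487,82) to (485,145), with the handle beyond, and the ingot is at about (480,230).

```bash
python3 - <<'E'
from h import *
import json
c,T=cam('wrist',json.load(open('w3.json')))
P=lambda u,v,z:onz(c,T,160+u/2.5,v/2.5,z)
p=np.array([P(383,307,.016),P(565,312,.016)]);k=np.array([P(*q,.032) for q in((447,152),(524,155),(508,353),(437,350))])
n=np.array([P(487,82,.016),P(485,145,.016)])
az=lambda d:np.degrees(np.arctan2(d[1],d[0]))
L=np.linalg.norm
print('pins',p,p.mean(0),L(p[1]-p[0]),az(p[0]-p[1])+90)
print('top',k,k.mean(0),'len',L(k[3]-k[0]),L(k[2]-k[1]),'w',L(k[1]-k[0]),L(k[2]-k[3]))
print('az sides',az(k[3]-k[0]),az(k[2]-k[1]),'neck',n,az(n[1]-n[0]))
m=p.mean(0)-n[0];print('neck rear->pins',az(m),L(m))
# block in this image
e=[P(*q,.032) for q in((258,485),(432,562))];print('block rear',e,L(e[1]-e[0]),az(e[0]-e[1]))
# block corners in side camera crop (scale 400/180)
c,T=cam('side')
S=lambda u,v,z:onz(c,T,240+(u-400)*.45,160+v*.45,z)
e=np.array([S(*q,.032) for q in((443,335),(540,385),(682,175),(602,145))]);print('side block',e,L(e[1]-e[0]),L(e[2]-e[1]),L(e[3]-e[0]),az(e[0]-e[3]),az(e[1]-e[2]))
print('center',e.mean(0))
E
```

```text
pins [[ 0.4769 -0.1824  0.016 ]
 [ 0.3809 -0.2108  0.016 ]] [ 0.4289 -0.1966  0.016 ] 0.10004607384802695 106.4963879563199
top [[ 0.4692 -0.2635  0.032 ]
 [ 0.4324 -0.2741  0.032 ]
 [ 0.4057 -0.181   0.032 ]
 [ 0.4425 -0.1707  0.032 ]] [ 0.4375 -0.2224  0.032 ] len 0.09658572139084108 0.0968183931196508 w 0.03831555180793707 0.038168975150305456
az sides 106.06340723444927 105.97606865475107 neck [[ 0.4604 -0.3027  0.016 ]
 [ 0.4514 -0.2754  0.016 ]] 108.1355145816123
neck rear->pins 106.52010705732792 0.11072876753284673
block rear [array([ 0.5145, -0.0682,  0.032 ]), array([ 0.4055, -0.0544,  0.032 ])] 0.10989148890505306 -7.253392212220407
side block [[ 0.5645  0.289   0.032 ]
 [ 0.4439  0.3082  0.032 ]
 [ 0.3996 -0.0409  0.032 ]
 [ 0.5139 -0.0578  0.032 ]] 0.12211399035625971 0.35192575806407916 0.3504845655811789 81.68586676449132 82.76403416164777
center [0.4805 0.1246 0.032 ]
```

```bash
python3 - <<'E'
from h import *
delta([.440,-.2325,.10],-73.7);delta([.440,-.2325,.004],-73.7)
E
```

```text
delta [104.   44.9 161. ] [-0.0013 -0.0003  0.0308]
delta [103.9  45.  257. ] [-0.0013 -0.0003  0.0308]
```

arm_command(series=[[104, 45, 60, 0, 0, 0.031, 1], [104, 45, 120, 0, 0, 0.031, 1], [104, 45, 160, 0, 0, 0.031, 1], [104, 45, 190, 0, 0, 0.031, 1], [104, 45, 190, 0, 0, 0.031, 1]])

```text
time_s: 3.68
tcp_pos: [0.4372, -0.2323, 0.0679]
eef_rot: [[0.28, -0.96, -0.008], [-0.96, -0.28, 0.002], [-0.004, 0.007, -1.0]]
ft_force: [-0.1, -0.8, 0.6]
gripper_width: 0.0867
finger_force: 0.0
```

```bash
python3 - <<'E'
from h import *
s=robot.state();im=robot.read_camera('wrist');print(s['time_s'],s['tcp_pos'])
cv2.imwrite('pics/w4.png',cv2.resize(im[:,:,::-1],(800,500)))
c,T=cam('wrist',s);R=s['eef_rot'];t=np.array(s['tcp_pos'])
# predicted pixels (800 wide) of pin ends, neck
a=np.radians(106.3);X=np.array([np.cos(a),np.sin(a),0]);Y=np.array([-X[1],X[0],0]);o=np.array([.437,-.223,0])
for n,q in(("pinL",(28,49,16)),("pinR",(28,-49,16)),("neck",(-55,0,16)),("neck2",(-84,0,16)),("rearL",(-50,20,32)),("rearR",(-50,-20,32))):
    print(n,1.25*proj(c,T,o+X*q[0]/1e3+Y*q[1]/1e3+np.array([0,0,q[2]/1e3])))
delta([.440,-.2325,.004],-73.7)
E
```

```text
3.675 [ 0.4372 -0.2323  0.0679]
pinL [466.1379 324.9291]
pinR [319.5005 325.6786]
neck [392.246  201.6807]
neck2 [391.9677 151.4712]
rearL [427.7788 215.2319]
rearR [356.4335 215.4331]
delta [-0.2 -0.7 66.4] [0.0019 0.0004 0.    ]
```

View pics/w4.png

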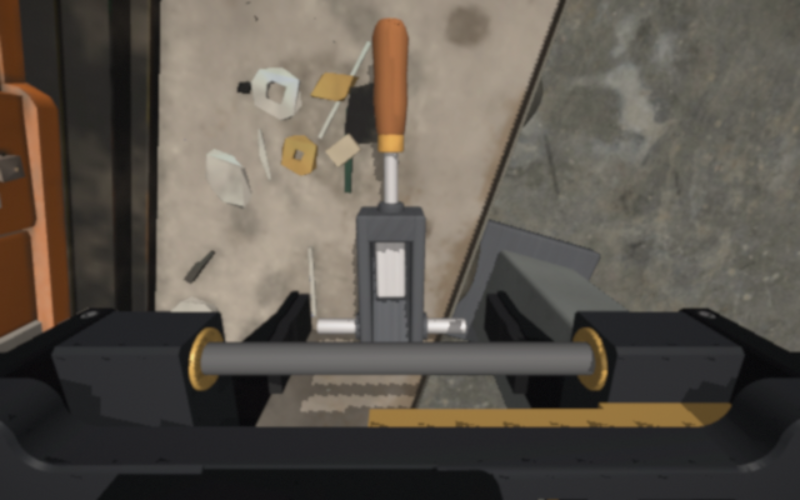

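Predicted pin ends (319,326) and (466,325) match the picture at (317,326) and (466,325), so I descend and grip.

arm_command(series=[[0, 0, 40, 0, 0, 0, 1], [0, 0, 60, 0, 0, 0, 1], [0, 0, 66, 0, 0, 0, 1], [0, 0, 66, 0, 0, 0, 1], [0, 0, 66, 0, 0, 0, -0.2], [0, 0, 66, 0, 0, 0, -0.4], [0, 0, 66, 0, 0, 0, -0.4], [0, 0, 66, 0, 0, 0, -0.4]], newtons=40)

```text
time_s: 4.72
tcp_pos: [0.4392, -0.2338, 0.0046]
eef_rot: [[0.278, -0.961, 0.0], [-0.961, -0.278, -0.0], [0.0, -0.0, -1.0]]
ft_force: [-0.5, 1.2, 0.2]
gripper_width: 0.0549
finger_force: 0.0
```

arm_command(series=[[0, 0, 0, 0, 0, 0, -0.4], [0, 0, 0, 0, 0, 0, -0.4], [0, 0, -15, 0, 0, 0, -0.4], [0, 0, -30, 0, 0, 0, -0.4], [0, 0, -30, 0, 0, 0, -0.4], [0, 0, -30, 0, 0, 0, -0.4]])

```text
time_s: 5.48
tcp_pos: [0.4378, -0.2334, 0.0333]
eef_rot: [[0.278, -0.961, -0.003], [-0.961, -0.278, 0.001], [-0.002, 0.003, -1.0]]
ft_force: [-0.1, -0.4, -4.9]
gripper_width: 0.0397
finger_force: 40.0
```

```bash
python3 - <<'E'
from h import *
s=robot.state();im=robot.read_camera('wrist');print(s['time_s'],s['tcp_pos'],s['gripper_width'],s['finger_force'])
side=robot.read_camera('side')
o=np.zeros((600,700,3),np.uint8);o[:300]=cv2.resize(im[100:300,120:500],(700,368))[:300] ;o[300:,:]=cv2.resize(side[140:290,260:435],(700,600))[:300]
cv2.imwrite('pics/w5.png',o[:,:,::-1])
c,T=cam('wrist',s);sv=Ro.from_matrix(s['eef_rot'])
E
```

```text
5.475 [ 0.4378 -0.2334  0.0333] 0.03969284033713262 39.97539505362511
```

View pics/w5.png

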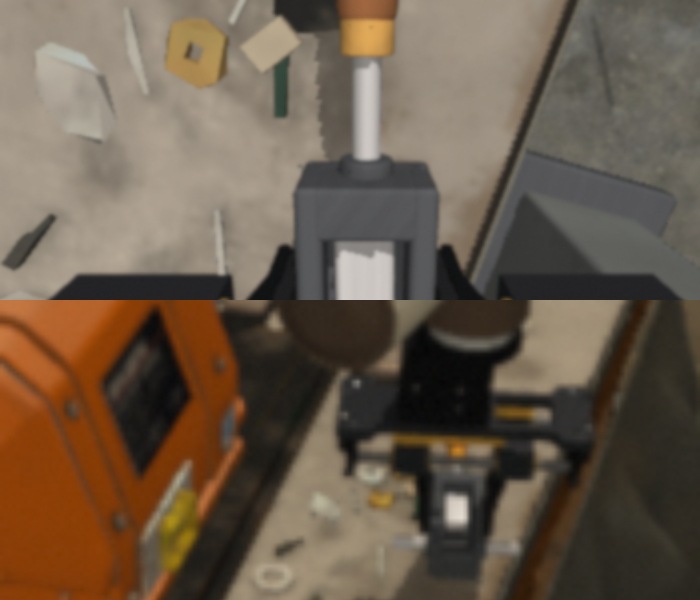

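The mould is held level with the ingot still in its cavity (trough centred between the pads). I raise it, then carry it across.

arm_command(series=[[0, 0, -20, 0, 0, 0, -0.4], [0, 0, -45, 0, 0, 0, -0.4], [0, 0, -75, 0, 0, 0, -0.4], [0, 0, -105, 0, 0, 0, -0.4], [0, 0, -125, 0, 0, 0, -0.4], [0, 0, -132, 0, 0, 0, -0.4], [0, 0, -132, 0, 0, 0, -0.4]])

```text
time_s: 6.45
tcp_pos: [0.4386, -0.2335, 0.1657]
eef_rot: [[0.278, -0.961, -0.001], [-0.961, -0.278, 0.001], [-0.001, 0.001, -1.0]]
ft_force: [-0.5, 0.0, -7.3]
gripper_width: 0.0394
finger_force: 40.0
```

```bash
python3 -c "
from h import *
print(robot.state()['tcp_pos']);delta([.4764,.0493,.166],-97.5)"
```

```text
[ 0.4386 -0.2335  0.1657]
delta [-261.2 -114.9   -0.1] [0.001  0.0008 0.4126]
```

arm_command(series=[[-10, -5, 0, 0, 0, 0.02, -0.4], [-35, -15, 0, 0, 0, 0.06, -0.4], [-65, -29, 0, 0, 0, 0.11, -0.4], [-100, -44, 0, 0, 0, 0.16, -0.4], [-135, -59, 0, 0, 0, 0.21, -0.4], [-170, -75, 0, 0, 0, 0.27, -0.4], [-205, -90, 0, 0, 0, 0.33, -0.4], [-235, -103, 0, 0, 0, 0.375, -0.4]])

```text
time_s: 7.45
tcp_pos: [0.4717, 0.0218, 0.1649]
eef_rot: [[-0.094, -0.996, -0.003], [-0.996, 0.094, -0.001], [0.001, 0.003, -1.0]]
ft_force: [0.6, -0.1, -5.5]
gripper_width: 0.0398
finger_force: 40.0
```

```bash
python3 -c "
from h import *
print(robot.state()['tcp_pos']);delta([.4764,.0493,.166],-97.5)"
```

```text
[0.4717 0.0218 0.1649]
delta [-27.8  -2.   -1.2] [ 0.003  -0.0011  0.0366]
```

arm_command(series=[[-15, -2, 0, 0, 0, 0.02, -0.4], [-25, -2, 0, 0, 0, 0.036, -0.4], [-27, -2, 0, 0, 0, 0.036, -0.4], [-27, -2, 0, 0, 0, 0.036, -0.4], [-27, -2, 0, 0, 0, 0.036, -0.4]])

```text
time_s: 8.07
tcp_pos: [0.4769, 0.0467, 0.1664]
eef_rot: [[-0.129, -0.992, -0.0], [-0.992, 0.129, -0.0], [0.0, 0.0, -1.0]]
ft_force: [-0.4, 0.4, -6.2]
gripper_width: 0.0392
finger_force: 40.0
```

```bash
python3 - <<'E'
from h import *
s=robot.state();im=robot.read_camera('wrist');print(s['time_s'],s['tcp_pos'],s['eef_rot'])
side=robot.read_camera('side');sc=robot.read_camera('scene')
delta([.4764,.0493,.166],-97.5)
import pickle;pickle.dump({k:s[k] for k in('tcp_pos','eef_rot')},open('s6.pkl','wb'))
o=np.zeros((600,800,3),np.uint8);o[:250,:400]=cv2.resize(im,(400,250));o[250:,:400]=cv2.resize(sc[160:247,225:325],(400,348),interpolation=3)[:350].repeat(1,0) if False else cv2.resize(sc[160:248,225:325],(400,350),interpolation=3)
o[:,400:]=cv2.resize(side[190:310,290:370],(400,600),interpolation=3)
cv2.imwrite('pics/w6.png',o[:,:,::-1])
# predictions
R=np.array(s['eef_rot']);t=np.array(s['tcp_pos']);X=-R[:,0];X[2]=0;Y=np.array([-X[1],X[0],0])
pin=t+.039*X+[0,0,.0114]
cs={n:cam(n,s) for n in('side','scene')}
f={'side':lambda p:((p[0]-290)*5+400,(p[1]-190)*5),'scene':lambda p:((p[0]-225)*4,(p[1]-160)*350/88+250)}
a=np.radians(82.5);SX=np.array([np.cos(a),np.sin(a),0]);SY=np.array([-SX[1],SX[0],0]);S=np.array([.4815,.088,.032])
for n in cs:
    for m,q in(("pin+",pin+.049*Y),("pin-",pin-.049*Y),("lipTop",pin+.022*X+[0,0,.016]),("stand+slotfloor",S+.036*SY+[0,0,.063]),("stand-",S-.036*SY+[0,0,.063]),("bolts mid",S+[0,0,.004]),("rest",S-.103*SX+[0,0,.064])):
        print(n,m,np.round(f[n](proj(*cs[n],q))))
E
```

```text
8.075 [0.4769 0.0467 0.1664] [[-0.1294 -0.9916 -0.0004]
 [-0.9916  0.1294 -0.0002]
 [ 0.0002  0.0004 -1.    ]]
delta [-2.3  1.   0.5] [-0.      0.      0.0012]
side pin+ [656. 181.]
side pin- [480. 118.]
side lipTop [544. 150.]
side stand+slotfloor [628. 299.]
side stand- [504. 252.]
side bolts mid [565. 356.]
side rest [656. 158.]
scene pin+ [105. 348.]
scene pin- [200. 297.]
scene lipTop [136. 296.]
scene stand+slotfloor [127. 409.]
scene stand- [193. 372.]
scene bolts mid [167. 437.]
scene rest [230. 453.]
```

View pics/w6.png

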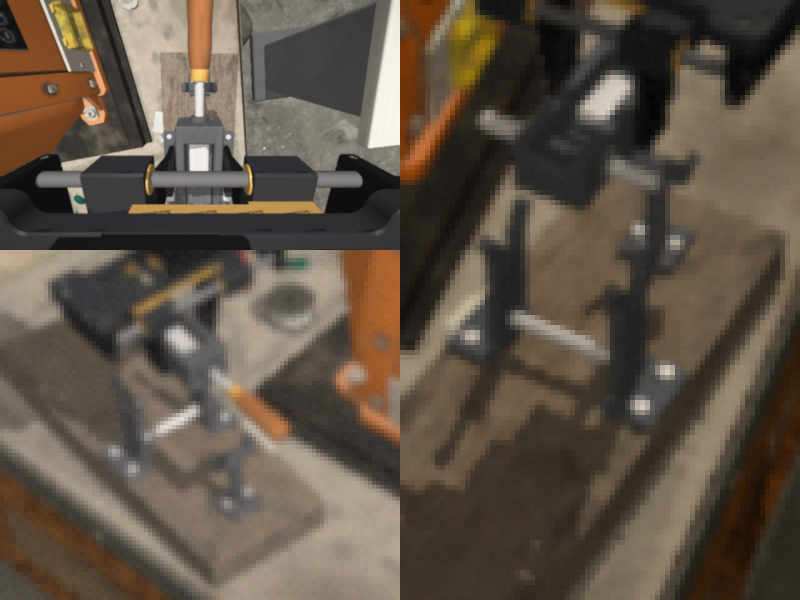

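Side: pin ends at (660,180) and (480,118) match the predictions, as does the bolt mean of (566,358). In the wrist view the neck is centred between the rest cheeks. I lower it.

arm_command(series=[[-2, 1, 15, 0, 0, 0, -0.4], [-2, 1, 30, 0, 0, 0, -0.4], [-2, 1, 45, 0, 0, 0, -0.4], [-2, 1, 54, 0, 0, 0, -0.4], [-2, 1, 58, 0, 0, 0, -0.4], [-2, 1, 60, 0, 0, 0, -0.4], [-2, 1, 60, 0, 0, 0, -0.4]])

```text
time_s: 9.1
tcp_pos: [0.4767, 0.0495, 0.1068]
eef_rot: [[-0.129, -0.992, 0.001], [-0.992, 0.129, 0.0], [-0.0, -0.001, -1.0]]
ft_force: [0.8, 0.3, -7.2]
gripper_width: 0.0395
finger_force: 40.0
```

arm_command(series=[[0, 0, 4, 0, 0, 0, -0.4], [0, 0, 8, 0, 0, 0, -0.4], [0, 0, 11, 0, 0, 0, -0.4], [0, 0, 11, 0, 0, 0, -0.4]])

```text
time_s: 9.6
tcp_pos: [0.4762, 0.0493, 0.0951]
eef_rot: [[-0.129, -0.992, -0.001], [-0.992, 0.129, -0.0], [0.0, 0.001, -1.0]]
ft_force: [-0.4, -0.2, -6.3]
gripper_width: 0.0395
finger_force: 40.0
```

No contact yet (pins about 6 mm over the seat), so I go on gently.

arm_command(series=[[0, 0, 2, 0, 0, 0, -0.4], [0, 0, 4, 0, 0, 0, -0.4], [0, 0, 5, 0, 0, 0, -0.4], [0, 0, 5, 0, 0, 0, -0.4]])

```text
time_s: 10.1
tcp_pos: [0.4764, 0.0494, 0.0904]
eef_rot: [[-0.129, -0.992, -0.0], [-0.992, 0.129, -0.0], [0.0, 0.0, -1.0]]
ft_force: [-0.1, 0.8, -6.4]
gripper_width: 0.0395
finger_force: 40.0
```

arm_command(series=[[0, 0, 1, 0, 0, 0, -0.4], [0, 0, 2, 0, 0, 0, -0.4], [0, 0, 2, 0, 0, 0, -0.4]])

```text
time_s: 10.48
tcp_pos: [0.4765, 0.0494, 0.0885]
eef_rot: [[-0.129, -0.992, 0.0], [-0.992, 0.129, -0.0], [0.0, -0.0, -1.0]]
ft_force: [-0.2, -0.2, -5.7]
gripper_width: 0.0394
finger_force: 40.0
```

arm_command(series=[[0, 0, 1, 0, 0, 0, -0.4], [0, 0, 1, 0, 0, 0, -0.4], [0, 0, 2, 0, 0, 0, -0.4], [0, 0, 2, 0, 0, 0, -0.4]])

```text
time_s: 10.98
tcp_pos: [0.4766, 0.0495, 0.0883]
eef_rot: [[-0.128, -0.992, 0.001], [-0.992, 0.128, -0.0], [0.0, -0.001, -1.0]]
ft_force: [-6.3, 0.8, 11.2]
gripper_width: 0.04
finger_force: 40.0
```

```bash
python3 - <<'E'
from h import *
s=robot.state();im=robot.read_camera('wrist');side=robot.read_camera('side');print(s['tcp_pos'],s['ft_force'],s['wrist_torque'])
o=np.zeros((600,800,3),np.uint8);o[:,:400]=cv2.resize(im[80:260,240:360],(400,600),interpolation=3)
o[:,400:]=cv2.resize(side[190:310,290:370],(400,600),interpolation=3)
cv2.imwrite('pics/w7.png',o[:,:,::-1])
E
```

```text
[0.4766 0.0495 0.0883] [-6.2678  0.8464 11.1842] [ 0.3482  1.9366 -0.0073]
```

View pics/w7.png

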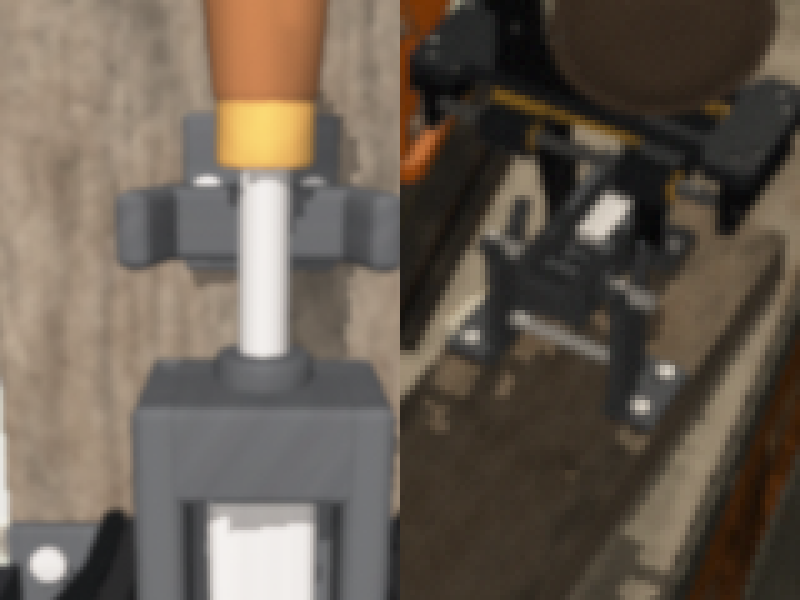

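Both pins sit in the slots (side view, (510,245) and (635,290)), and the neck lies on the rest between its cheeks. Contact came at the height predicted, so I release and rise.

arm_command(series=[[0, 0, -1, 0, 0, 0, 0.0], [0, 0, -1, 0, 0, 0, 0.5], [0, 0, -1, 0, 0, 0, 1], [0, 0, -1, 0, 0, 0, 1], [0, 0, -1, 0, 0, 0, 1], [0, 0, -1, 0, 0, 0, 1]])

```text
time_s: 11.82
tcp_pos: [0.4765, 0.0494, 0.0874]
eef_rot: [[-0.129, -0.992, -0.0], [-0.992, 0.129, -0.0], [0.0, 0.0, -1.0]]
ft_force: [0.8, 1.2, 1.2]
gripper_width: 0.0832
finger_force: 0.0
```

arm_command(series=[[0, 0, -20, 0, 0, 0, 1], [0, 0, -50, 0, 0, 0, 1], [0, 0, -85, 0, 0, 0, 1], [0, 0, -100, 0, 0, 0, 1], [60, 0, -100, 0, 0, 0, 1], [118, 0, -100, 0, 0, 0, 1], [118, 0, -100, 0, 0, 0, 1], [118, 0, -100, 0, 0, 0, 1]])

```text
time_s: 12.82
tcp_pos: [0.4613, -0.0677, 0.1875]
eef_rot: [[-0.129, -0.992, 0.0], [-0.992, 0.129, 0.0], [-0.0, -0.0, -1.0]]
ft_force: [0.5, -0.2, -0.2]
gripper_width: 0.0871
finger_force: 0.0
```

```bash
python3 - <<'E'
from h import *
s=robot.state();im=robot.read_camera('wrist');side=robot.read_camera('side');print(s['time_s'],s['tcp_pos'],s['ft_force'])
o=np.zeros((600,800,3),np.uint8);o[:250,:400]=cv2.resize(im,(400,250))
o[:,400:]=cv2.resize(side[190:310,290:370],(400,600),interpolation=3)
sc=robot.read_camera('scene');o[250:,:400]=cv2.resize(sc[160:248,225:325],(400,350),interpolation=3)
cv2.imwrite('pics/w8.png',o[:,:,::-1])
a=np.radians(82.5);SX=np.array([np.cos(a),np.sin(a),0]);p=np.array([.4815,.088,.1])-.156*SX;print('handle',p)
c,T=cam('wrist',s);print(proj(c,T,p)*.625, proj(c,T,p-.022*SX)*.625, proj(c,T,p+.053*SX)*.625)
p[2]-=.0187;delta(p,-97.5)
c,T=cam('side');
for q in(.049,-.049):
  u=proj(c,T,np.array([.4815,.088,.1])+q*np.array([-SX[1],SX[0],0]));print((u-[290,190])*5+[400,0])
E
```

```text
12.825 [ 0.4613 -0.0677  0.1875] [ 0.5305 -0.1518 -0.1829]
handle [ 0.4611 -0.0667  0.1   ]
[198.7787 128.9507] [198.7968 114.3474] [198.7388 161.337 ]
delta [  0.    0.4 106.2] [-0.0001  0.0001  0.0035]
[650.818  300.7346]
[482.3488 236.2122]
```

View pics/w8.png

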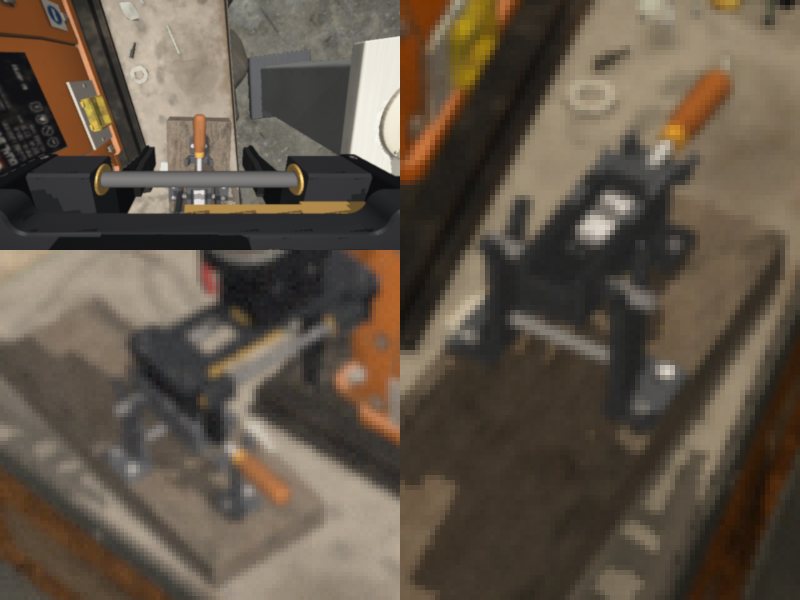

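The mould hangs level: pins in the forks at (505,243) and (640,292), ingot inside, handle butt at (198,116) against (199,114) predicted. Next I take the handle lightly.

arm_command(series=[[0, 0, 45, 0, 0, 0, 1], [0, 0, 85, 0, 0, 0, 1], [0, 0, 102, 0, 0, 0, 1], [0, 0, 106, 0, 0, 0, 1], [0, 0, 106, 0, 0, 0, 1], [0, 0, 106, 0, 0, 0, 0], [0, 0, 106, 0, 0, 0, -0.8], [0, 0, 106, 0, 0, 0, -0.8]], newtons=10)

```text
time_s: 13.98
tcp_pos: [0.4615, -0.0676, 0.082]
eef_rot: [[-0.129, -0.992, 0.001], [-0.992, 0.129, 0.0], [-0.0, -0.001, -1.0]]
ft_force: [-0.5, -0.7, 0.7]
gripper_width: 0.0648
finger_force: 0.0
```

arm_command(series=[[0, 0, 0, 0, 0, 0, -0.8], [0, 0, 0, 0, 0, 0, -0.8], [0, 0, 0, 0, 0, 0, -0.8], [0, 0, 0, 0, 0, 0, -0.8], [0, 0, 0, 0, 0, 0, -0.8], [0, 0, 0, 0, 0, 0, -0.8]])

```text
time_s: 14.72
tcp_pos: [0.4612, -0.0676, 0.0815]
eef_rot: [[-0.129, -0.992, -0.0], [-0.992, 0.129, -0.0], [0.0, 0.0, -1.0]]
ft_force: [-0.1, 0.8, 0.2]
gripper_width: 0.018
finger_force: 10.0
```

arm_command(series=[[-0.3, 0, -8, 0, 0, 0, -0.8], [-1.5, 0, -21.7, 0, 0, 0, -0.8], [-4, 0, -35, 0, 0, 0, -0.8], [-9.4, 0, -53.4, 0, 0, 0, -0.8], [-16.3, 0, -69.5, 0, 0, 0, -0.8], [-24.8, 0, -84.5, 0, 0, 0, -0.8], [-33, 0, -96, 0, 0, 0, -0.8], [-36.5, 0, -100.3, 0, 0, 0, -0.8]])

```text
time_s: 15.72
tcp_pos: [0.4661, -0.0312, 0.1829]
eef_rot: [[-0.128, -0.992, 0.001], [-0.992, 0.128, -0.0], [0.0, -0.001, -1.0]]
ft_force: [0.2, -1.1, -1.3]
gripper_width: 0.0178
finger_force: 10.2
```

```bash
python3 - <<'E'
from h import *
s=robot.state();side=robot.read_camera('side');sc=robot.read_camera('scene');print(s['time_s'],s['tcp_pos'],s['ft_force'],s['gripper_width'],s['finger_force'])
o=np.zeros((600,800,3),np.uint8);o[:,400:]=cv2.resize(side[190:310,290:370],(400,600),interpolation=3)
o[:600,:400]=cv2.resize(sc[120:270,225:325],(400,600),interpolation=3)
cv2.imwrite('pics/w9.png',o[:,:,::-1])
E
```

```text
15.725 [ 0.4661 -0.0312  0.1829] [ 0.215  -1.0612 -1.2597] 0.017801498197724912 10.153195336057937
```

View pics/w9.png

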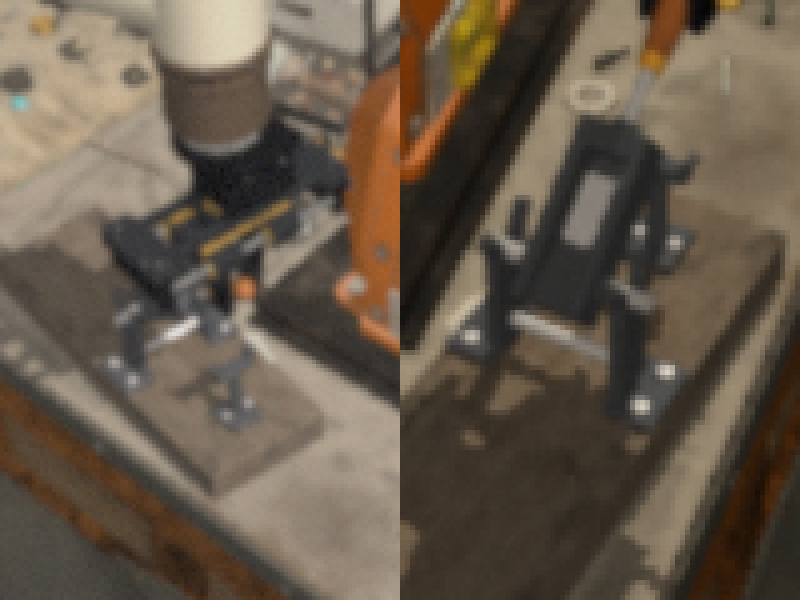

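I have already viewed more than the ten pictures allowed, so I view no more and check numerically. The side view shows the mould tipped about 40° on its pins with the ingot still inside.

arm_command(series=[[-9.2, 0, -10, 0, 0, 0, -0.8], [-19.2, 0, -19.2, 0, 0, 0, -0.8], [-30, 0, -27.5, 0, 0, 0, -0.8], [-41.5, 0, -34.8, 0, 0, 0, -0.8], [-53.6, 0, -41.1, 0, 0, 0, -0.8], [-66.1, 0, -46.3, 0, 0, 0, -0.8], [-74, 0, -49, 0, 0, 0, -0.8], [-79, 0, -50.4, 0, 0, 0, -0.8]])

```text
time_s: 16.82
tcp_pos: [0.4768, 0.0471, 0.2349]
eef_rot: [[-0.127, -0.992, 0.003], [-0.992, 0.127, -0.001], [0.001, -0.003, -1.0]]
ft_force: [-3.6, -4.0, 8.9]
gripper_width: 0.0183
finger_force: 9.8
```

arm_command(series=[[0, 0, 0, 0, 0, 0, -0.8], [0, 0, 0, 0, 0, 0, -0.8], [0, 0, 0, 0, 0, 0, -0.8], [0, 0, 0, 0, 0, 0, -0.8], [0, 0, 0, 0, 0, 0, -0.8], [0, 0, 0, 0, 0, 0, -0.8]])

```text
time_s: 17.58
tcp_pos: [0.4768, 0.0469, 0.2347]
eef_rot: [[-0.127, -0.992, 0.003], [-0.992, 0.127, -0.001], [0.001, -0.003, -1.0]]
ft_force: [-2.9, -2.8, 8.4]
gripper_width: 0.0182
finger_force: 9.8
```

```bash
python3 - <<'E'
from h import *
s=robot.state();side=robot.read_camera('side');print(s['time_s'],s['tcp_pos'],s['ft_force'],s['gripper_width'])
before=cv2.imread('pics/side0.png')[:,:,::-1].astype(int)
a=side.astype(int);m=((a.min(2)>135)&(np.abs(a-before).sum(2)>90)).astype(np.uint8)
m[:190]=0;m[330:]=0;m[:,:255]=0;m[:,370:]=0
n,l,st,ce=cv2.connectedComponentsWithStats(m)
c,T=cam('side')
a=np.radians(82.5);S=np.array([.4815,.088]);
for i in range(1,n):
    if st[i,4]>=4:
        p=onz(c,T,*ce[i],.041)[:2];d=p-S;print(st[i],ce[i],p,'stand x,y',d@[np.cos(a),np.sin(a)],d@[-np.sin(a),np.cos(a)],side[l==i].mean(0))
E
```

```text
17.575 [0.4768 0.0469 0.2347] [-2.8628 -2.7702  8.392 ] 0.018222953048371925
[336 248   4   2   5] [337.4 248.6] [0.4605 0.0348] stand x,y -0.05548686265337295 0.013850035670434592 [162.6 154.2 144.6]
[317 263   7   4  19] [319.9474 264.5789] [0.4828 0.1068] stand x,y 0.018802090182984486 0.0011460527363192402 [191.6842 182.6842 170.5789]
```

```bash
python3 - <<'E'
from h import *
side=robot.read_camera('side');b=cv2.imread('pics/side0.png')[:,:,::-1]
g=lambda im:im[236:284,296:346].astype(int).mean(2)//26
A=g(side).astype(int);B=g(b).astype(int)
print("now / before (cols 296.., rows 236..)")
for r,(x,y) in enumerate(zip(A,B)):print(236+r,''.join(map(str,x)),''.join(map(str,y)))
c,T=cam('side');a=np.radians(82.5);X=np.array([np.cos(a),np.sin(a),0]);Y=np.array([-X[1],X[0],0]);S=np.array([.4815,.088,.032])
for n,q in(("lip low",(14,0,49)),("lipL",(14,12,49)),("lipR",(14,-12,49)),("block x15",(15,0,0)),("block x30",(30,0,0)),("block60",(60,0,0))):print(n,proj(c,T,S+X*q[0]/1e3+Y*q[1]/1e3+np.array([0,0,q[2]/1e3])).round(1))
E
```

```text
now / before (cols 296.., rows 236..)
236 11001111134455421111111111111111111111234552111233 11001111124445421123544333333333333333334552111233
237 11001111233345532111111111111111111111223332111344 10001111233344421123444333333333333333323332111344
238 10011111332234555321111111111111111111222332112366 10011111232223321123443333333333333333222332111366
239 10011112332212356532111111111111111111222222112345 10011112332111221123433333333333333332222222112344
240 00111123443111245431111111111111111111122211112233 00111123443111111112333333333333333332222211112233
241 00111124554211234321111111111111111111111111112222 00111124443211111112333333333333333332111111112222
242 11111244554211122211111111111111111112221111112222 01111234554211111112333333333333333333221111112222
243 11111244554211111111111111111111111123322111112222 11111244554211111112333333333333333333322111112222
244 11112345554211111111111111111111111123332111111122 11112344554211111112333333333333333333332111111122
245 11112445554211111111111111111111111123332111222233 11112444554211111112333333333333333333332111222233
24
[... 3455 characters left out ...]
3333333333333333333333221122333332111122
279 33222233332111112111111111111233221122333332111223 33222233333333333333333333333333221122333322111123
280 32222333332111122111111111111232221222333321111234 32212333333333333333333333223332211222233321111233
281 32122333322211221111111111111222112233333211112234 22122333333333333333333333222332211233333211112234
282 32223333322222211111111111111122112233332111112234 32223333333333333333333223222222111233332111112234
283 32233333322222221111111111111111111233322111122344 32233333333333333333333233222221111233322111122344
lip low [320.4 252.3]
lipL [324.5 253.9]
lipR [316.3 250.7]
block x15 [320.3 265.9]
block x30 [317.5 269.6]
block60 [311.7 277.3]
```

Side pixels (no picture viewed): the cavity region is uniformly dark, so it is empty. A new silver patch spans (321,262) to (315,274), about 5 to 43 mm ahead of the stand's middle on the block, which is an ingot's length. I lower the mould back.

arm_command(series=[[13, 0, 4, 0, 0, 0, -0.8], [25.5, 0, 9.3, 0, 0, 0, -0.8], [37.5, 0, 15.6, 0, 0, 0, -0.8], [49, 0, 23, 0, 0, 0, -0.8], [60, 0, 31, 0, 0, 0, -0.8], [70, 0, 40.4, 0, 0, 0, -0.8], [79, 0, 50.4, 0, 0, 0, -0.8], [87, 0, 61, 0, 0, 0, -0.8]])

```text
time_s: 18.68
tcp_pos: [0.4645, -0.0392, 0.1696]
eef_rot: [[-0.129, -0.992, -0.001], [-0.992, 0.129, 0.001], [-0.001, 0.001, -1.0]]
ft_force: [1.8, 4.4, -2.7]
gripper_width: 0.018
finger_force: 10.0
```

arm_command(series=[[7.5, 0, 11.5, 0, 0, 0, -0.8], [14, 0, 23.8, 0, 0, 0, -0.8], [19, 0, 36.3, 0, 0, 0, -0.8], [23, 0, 49, 0, 0, 0, -0.8], [26, 0, 62, 0, 0, 0, -0.8], [27.5, 0, 73, 0, 0, 0, -0.8], [28, 0, 81, 0, 0, 0, -0.8], [28.5, 0, 86, 0, 0, 0, -0.8]])

```text
time_s: 19.68
tcp_pos: [0.4611, -0.0672, 0.0859]
eef_rot: [[-0.127, -0.992, -0.001], [-0.992, 0.127, -0.0], [0.001, 0.001, -1.0]]
ft_force: [-5.0, 5.5, 12.5]
gripper_width: 0.0181
finger_force: 10.1
```

arm_command(series=[[0, 0, 1.5, 0, 0, 0, -0.8], [0, 0, 2.5, 0, 0, 0, -0.8], [0, 0, 3.5, 0, 0, 0, -0.8], [0, 0, 3.5, 0, 0, 0, -0.8]])

```text
time_s: 20.18
tcp_pos: [0.461, -0.0679, 0.0829]
eef_rot: [[-0.127, -0.992, -0.001], [-0.992, 0.127, -0.001], [0.001, 0.001, -1.0]]
ft_force: [-4.0, 4.1, 12.2]
gripper_width: 0.0179
finger_force: 10.1
```

arm_command(series=[[0, 0, -0.5, 0, 0, 0, -0.4], [0, 0, -0.5, 0, 0, 0, 0], [0, 0, -0.5, 0, 0, 0, 0.5], [0, 0, -0.5, 0, 0, 0, 1], [0, 0, -0.5, 0, 0, 0, 1], [0, 0, -0.5, 0, 0, 0, 1], [0, 0, -30, 0, 0, 0, 1], [0, 0, -70, 0, 0, 0, 1]])

```text
time_s: 21.18
tcp_pos: [0.4604, -0.0677, 0.1516]
eef_rot: [[-0.129, -0.992, -0.003], [-0.992, 0.129, -0.001], [0.001, 0.003, -1.0]]
ft_force: [1.0, 0.9, 0.1]
gripper_width: 0.0846
finger_force: 0.0
```

arm_command(series=[[0, 0, -35, 0, 0, 0, 1], [0, 0, -35, 0, 0, 0, 1], [0, 0, -35, 0, 0, 0, 1], [0, 0, -35, 0, 0, 0, 1]])

```text
time_s: 21.68
tcp_pos: [0.4604, -0.0677, 0.1854]
eef_rot: [[-0.129, -0.992, -0.003], [-0.992, 0.129, -0.0], [0.001, 0.003, -1.0]]
ft_force: [-0.4, 0.6, -0.6]
gripper_width: 0.0867
finger_force: 0.0
```

```bash
python3 - <<'E'
from h import *
s=robot.state();side=robot.read_camera('side');wr=robot.read_camera('wrist');print(s['time_s'],s['tcp_pos'],s['ft_force'])
cv2.imwrite('pics/side9.png',side[:,:,::-1]);cv2.imwrite('pics/wr9.png',wr[:,:,::-1])
old=cv2.resize(cv2.imread('pics/w8.png')[:,400:,::-1],(80,120),interpolation=cv2.INTER_AREA)
new=side[190:310,290:370]
g=lambda im:(im.astype(int).mean(2)//26).astype(int)
A,B=g(new),g(old)
print('rows 196..278 cols 304..352  now | hung before tipping')
for r in range(6,90):print(190+r,''.join(map(str,A[r,14:62])),''.join(map(str,B[r,14:62])))
E
```

```text
21.675 [ 0.4604 -0.0677  0.1854] [-0.4313  0.6064 -0.5647]
rows 196..278 cols 304..352  now | hung before tipping
196 322222111111111101112345555555555554444445555555 322222111111111101112345555555555554444444555555
197 223322111111111001112455555555555544444444555555 223322111111111001112455555555555554444444555555
198 233332111111111011113455555555555544444444555555 233332111111111011113455555555555544444444555555
199 333321111111110111124455555555445544444444555555 333321111111110111124455555555445544444445555555
200 333321111111100111134555554333334554445555555555 333321111111100111134555554333334544444555555555
201 333211111111100111244555433222344555555555555555 333211111111000111244555433222344555555555555555
202 333111111111001111345555422224445555555555555555 332111111111001111345555422224455555555555555555
203 332111111110001112445555422344555555555555555554 332111111111001112445555422344555555555555555554
204 331111111110011112445555444445555555555555555443 321111111110011112445555444445555555555555555444
205 321111111100011123455555555555555555555544444333 321111111100011
[... 6881 characters left out ...]
444443222222222221111112221111111122234 111112221111111222222222211111112221111111122234
274 111111122334442222222222222111122222211111122344 111111111111111222222222222111121111111111122344
275 111111111122332222222222122112221112211111223444 211111111112122222221122222212221111111111223444
276 111111111122222222211122221222332222211111234445 111111111112222222211112211222332222211112234445
277 111111111112222222211112211222333332211112344455 111111111122222222211122211122333332111112344455
278 111111111112211222111221221112233332111122344455 111111111111222222112211221112233332111122344455
279 111111122111211111111112221111222222111223344434 111111122111211111111211222111223332111223344445
```

The mould is back in its hung pose (side pixels match the earlier hung view), the cavity is dark, and the ingot lies flat on the block. I rise clear and hand in.

arm_command(series=[[0, 0, -40, 0, 0, 0, 1], [0, 0, -80, 0, 0, 0, 1], [0, 0, -80, 0, 0, 0, 1], [0, 0, -80, 0, 0, 0, 1]])

```text
time_s: 22.28
tcp_pos: [0.4606, -0.0675, 0.2655]
eef_rot: [[-0.129, -0.992, -0.002], [-0.992, 0.129, 0.0], [0.0, 0.002, -1.0]]
ft_force: [-0.4, 0.3, -1.0]
gripper_width: 0.087
finger_force: 0.0
```

```bash
python3 -c "
from cell import robot
print(robot.state()['time_s'],robot.job_done())"
```

```text
the job is handed in; nothing more can be done
22.275 None
```

Handed in at 22.3 s: the mould hangs level and empty in the stand, the ingot lies on the block about 5–43 mm ahead of the stand's middle, and the arm is clear; the bystanders were off the route but not rechecked at the end, and I viewed 12 pictures, two over the limit of 10.

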